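# Unpile the bike parts onto their shelf mats

### The job

Take the pile on the shelf apart and set each of its four pieces upright in the middle of the rubber mat cut to its own shape and size: the glass jar on the small round mat, the round tin on the larger round mat, the oblong tin on the short oblong mat and the parts box on the long one, the two oblong pieces squared up lengthwise with their mats. Set everything down gently without dropping or tipping it, and leave the pedal wrench and the tire levers where they lie.

Things in the scene. Friction and masses are not known exactly. Their poses are not given: they have to be found in the camera images.
- cap_jar: Closed glass jar with a dark metal screw lid and steel valve caps inside, a plain cylinder 38 mm in diameter and 46 mm tall, about 0.12 kg. At the start it stands on top of the round tin, about centred. Origin: centre of its underside, z up. 
- grease_tin: Closed flat round steel tin, 54 mm in diameter, 22 mm tall, about 0.12 kg. At the start it lies on one half of the parts box, beside the oblong tin (gap between the two tins a few mm to 20 mm along the box), with the jar on it. Origin: centre of its underside, z up. 
- patch_tin: Closed oblong aluminium tin with rounded corners, 64 mm (own x) by 46 mm (own y) by 22 mm tall, about 0.11 kg. At the start it lies on the other half of the parts box, long side roughly along the box. Origin: centre of its underside, z up. 
- parts_box: Grey plastic parts box, its flap lid shut and latched (it does not open), 150 mm (own x) by 62 mm (own y) by 36 mm tall, about 0.35 kg; plain side faces, a black latch at one short end (-x). It lies on the shelf at the bottom of the pile. Origin: centre of its underside, z up. 
- jar_mat: Small round black rubber mat, 58 mm in diameter, 3 mm thick, fixed to the shelf: the jar's place. Origin: centre of its underside, z up. 
- tin_mat: Larger round black rubber mat, 78 mm in diameter, 3 mm thick, fixed to the shelf: the round tin's place. Origin: centre of its underside, z up. 
- patch_mat: Short oblong black rubber mat, 88 mm (own x) by 70 mm (own y), 3 mm thick, fixed to the shelf: the oblong tin's place. Origin: centre of its underside, z up. 
- box_mat: Long oblong black rubber mat, 174 mm (own x) by 86 mm (own y), 3 mm thick, fixed to the shelf: the parts box's place. Origin: centre of its underside, z up. 
- pedal_wrench: Bystander: chrome pedal wrench, about 280 mm long (own x), lying flat on the shelf just beyond the work, sideways to the robot. Origin: on its underside, near the middle of its length. To be left alone.
- tire_levers: Bystander: a pair of orange plastic tire levers clipped side by side, about 120 mm (own x) by 36 mm by 12 mm, lying flat on the shelf among the mats, pointing away from the robot. Origin: on its underside near the middle. To be left alone.
Not all that is in view belongs to the job. Several things have the shape of the parts_box; the one meant has the colours described above.

How it is judged:
At the end, for the whole second after the job is handed in: Each of the four pieces lies upright (tilt under 0.08 rad) and flat on its own mat, its centre within 15 mm of the mat's centre; the oblong tin and the parts box lie lengthwise along their mats within 0.2 rad (either way round); all are released and at rest (horizontal distance between cap_jar and jar_mat below 0.015 m and z of cap_jar in the frame of jar_mat between 0 and 0.006 m and angle between each of cap_jar, grease_tin, patch_tin, parts_box's own z axis and vertical below 0.08 rad and linear speed of each of cap_jar, grease_tin, patch_tin, parts_box below 0.02 m/s and horizontal distance between grease_tin and tin_mat below 0.015 m and z of grease_tin in the frame of tin_mat between 0 and 0.006 m and horizontal distance between patch_tin and patch_mat below 0.015 m and z of patch_tin in the frame of patch_mat between 0 and 0.006 m and angle between the x axis of patch_tin and the x axis of patch_mat, either way round below 0.2 rad and horizontal distance between parts_box and box_mat below 0.015 m and z of parts_box in the frame of box_mat between 0 and 0.006 m and angle between the x axis of parts_box and the x axis of box_mat, either way round below 0.2 rad); the robot touches nothing.
It fails at once if one of the four pieces is tipped by more than 0.6 rad (angle between any of cap_jar, grease_tin, patch_tin, parts_box's own z axis and vertical above 0.6 rad).
It fails at once if one of the four pieces is dropped (moves faster than 0.7 m/s while the fingers touch nothing: a fall of about 25 mm) (contact force between the fingers and anything else below 0.05 N and linear speed of any of cap_jar, grease_tin, patch_tin, parts_box above 0.7 m/s).
It fails at once if the pedal wrench is pushed more than 20 mm (distance of pedal_wrench from where it was at the start of the episode above 0.02 m).
It fails at once if the tire levers are pushed more than 20 mm (distance of tire_levers from where it was at the start of the episode above 0.02 m).
It also fails if it takes over 120 s, if anything falls off the work surface, if the arm or the gripper's body presses on something with over 40 N, if the wrist force passes 120 N, or if a joint passes its speed limit or range.

### The arm

A 6-joint arm with a two-finger parallel gripper is mounted at the origin on the work surface. World frame = base frame: x ahead of the robot, y to its left, z up, the work surface at z = 0. Lengths are in m, angles in rad, forces in N, time in s.
With the tool pointing down it reaches from about 0.25 to 0.775 m from the base axis. Payload 4 kg.
Tool frame: the origin (TCP) lies midway between the tips of the shut fingers; the grasp point (between the pads) lies 19 mm behind it (robot.tcp_to_grasp is the z of the grasp point in the tool frame, in m); z points along the fingers, y is the line along which they close (so a half turn about z gives the same grasp; the last joint's range is limited). The gripper opens to 94 mm and grips with 3 to 60 N. Pads are 16 mm wide; open, the fingers measure 119 mm over their backs; the gripper's body (75 mm by 177 mm) begins 78 mm behind the grasp point.
Start: joints at [1.138, 0.087, 1.371, -0, 1.684, -0.103], TCP at [0.178, 0.52, 0.206] pointing down, gripper open.
Joint ranges: [-3.1, 3.1], [-0.76, 2.03], [0.27, 2.55], [-1.08, 4.22], [0.17, 2.65], [-2.57, 2.57]. Speed limits (rad/s): [2.79, 2.79, 3.14, 3.14, 3.14, 3.14].

### API

Orientations are given as [roll, pitch, yaw] about the fixed x, y, z axes, in that order (R = Rz(yaw) Ry(pitch) Rx(roll)).
In Python, from bench import robot gives the robot as it stands. The module is installed in compiled form; this text tells all that it offers.
- The arm moves only by the tool move_arm, never from a script. Its argument "motion" is one flat list of numbers, 7 for each row, row after row: the turn, a rotation vector about the tool's x, y, z in units of 45 degrees (1.0 is 45 degrees), then the shift along the tool's x, y, z in units of 100 mm (1.0 is 100 mm), then the opening, from 0 (shut) to 1 (fully open). A call has 1 to 12 rows; each row shifts and turns the commanded pose from where the row before left it, along the tool's axes as they then stand; what a row does not reach is not made up. A row lasts 1/12 s, in which the tool goes at most 41.7 mm and 7.16 degrees, less where a joint would pass 70% of its speed; a pose out of reach is approached as far as the arm can. A call with a number of a shift or a turn outside -1 to 1 is refused whole. A call with a gripper value outside its range is refused whole. The fingers move at their own pace and stop on an object; the grip force is fixed at half the most. Time passes only in rows, so rows that do not move let the fingers close. It gives the time, the measured TCP pose, the force, the opening and the grip force at its end, in the units of the state.
- robot.get_obs(): the state, without advancing time (a new reading comes with each control period).
- robot.snapshot(name): name is "scene" or "top" or "wrist"; returns the picture (400x640x3 uint8, red, green, blue); there is no depth.
- robot.get_calibration(name): a dict with "fx", "fy", "cx", "cy" (pixels), "R" (3x3) and "t" (3): a world point X has camera coordinates R X + t. Camera axes: x right, y down, z forward; pixel columns grow to the right and rows downward; lengths in m; the calibration is good to about 2 mm. The wrist camera is an equidistant fisheye: a pixel r from the principal point sees the ray r / f radians off the axis. A picture is of the moment at which its call begins: read the wrist's pose just before it. get_calibration takes no time and is no camera call; for the wrist camera it gives the pose at the moment of the call.
- robot.close_job(): hands the job in; it is judged then, once.
The state is a dict: "time": time; "joint_positions": joint angles; "qvel": joint speeds; "joint_torque": joint torques, N m; "tool_pos": TCP position; "ee_rot": TCP orientation; "wrist_force": force on the tool from outside, world axes, zero at the start; "wrist_torque": the same for the moment, N m; "width": finger opening in m; "finger_force": force on a finger pad.
Only numpy, scipy, OpenCV 4.12 (cv2) and the standard library are available. Lean on these libraries where they do the work, as an engineer would, in place of code of your own. Each camera call takes 0.05 s, during which the arm holds its last target. There are 200 camera calls.

## Working session

There is one attempt and no reset: what is moved stays moved. The work goes in short steps, Python scripts to look and compute and a tool call to move; the robot and the scene stay as the last step left them, time stands still between calls to the robot, and variables do not carry over. Pictures are saved under pics/ and viewed, at most 14 in all, crops included, and the job is handed in when it is done.

Besides the shell and the picture viewer there is one more tool, called after "Emit:" as a command line: name --argument value ..., lists and objects as JSON in quotes. move_arm: Moves the arm, as the interface text tells. Shifts and turns lie within -1 to 1; 1 stands for 100 mm of shift or 45 degrees of turn. Its arguments: {"type":"object","properties":{"motion":{"type":"array","items":{"type":"number"}}},"required":["motion"]}

```bash
mkdir -p pics
python3 - <<'E'
from bench import robot
import cv2
for n in("scene","top"):
    cv2.imwrite(f"pics/{n}0.png",robot.snapshot(n)[:,:,::-1])
    c=robot.get_calibration(n);print(n,c)
o=robot.get_obs();print(o['time'],o['tool_pos'],o['ee_rot'],o['width'],robot.tcp_to_grasp)
E
```

```text
scene {'fx': 430.5835128015334, 'fy': 430.5835128015334, 'cx': 321.00458307614355, 'cy': 204.00124459625135, 'R': array([[-0.65271818,  0.75758337, -0.00513918],
       [ 0.53832013,  0.45901104, -0.7067675 ],
       [-0.53307636, -0.46408652, -0.70742723]]), 't': array([ 0.32100753, -0.30704236,  1.63082557])}
top {'fx': 493.69914015734867, 'fy': 493.69914015734867, 'cx': 317.19705702550266, 'cy': 192.21691838979484, 'R': array([[ 2.51382522e-02, -9.99682399e-01,  1.78050124e-03],
       [-9.95523869e-01, -2.51959182e-02, -9.10900201e-02],
       [ 9.11059512e-02,  5.17312412e-04, -9.95841071e-01]]), 't': array([0.07837774, 0.57436633, 1.65003401])}
0.1 [0.17791514 0.51991511 0.20444395] [-3.13966138e+00 -1.72332094e-04  2.81182571e+00] 0.09400901172271099 -0.0188
```

View pics/top0.png

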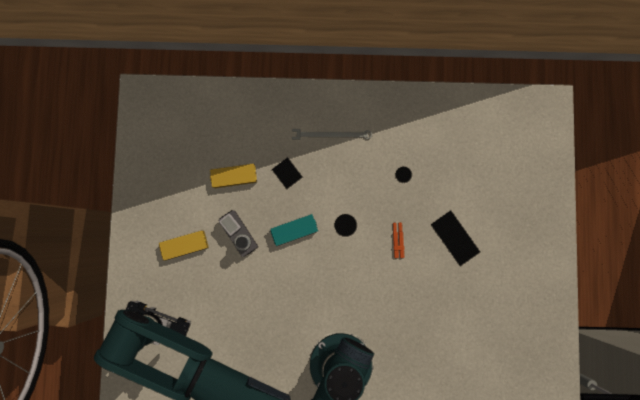

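View pics/scene0.png

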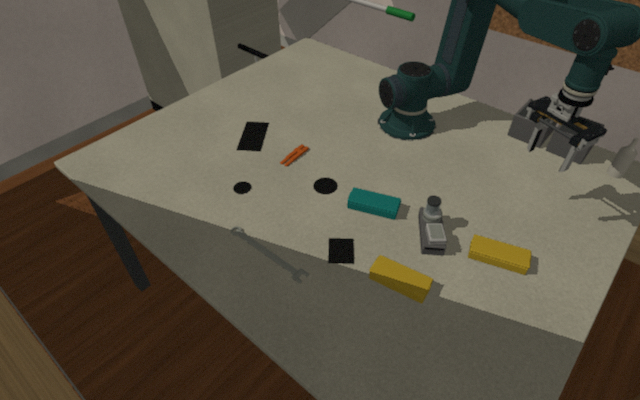

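The pile is at top (238,235) and scene (432,225). The grey box carries the tins and jar. Possible confusions are the yellow boxes at top (233,175) and (183,247) and the teal box at (294,230); none of these is grey. The mats in the top view are patch (287,172), tin (345,225), jar (403,174) and box (456,238). The levers are at (398,240).

```bash
cat > h.py <<'E'
import numpy as np, cv2
from bench import robot
def onplane(c,px,z):
    px=np.atleast_2d(np.asarray(px,float))
    d=np.c_[(px[:,0]-c['cx'])/c['fx'],(px[:,1]-c['cy'])/c['fy'],np.ones(len(px))]
    R=c['R'];o=-R.T@c['t'];w=d@R
    return o+w*((z-o[2])/w[:,2])[:,None]
def ray(c,p,fish=False):
    x,y=(p[0]-c['cx'])/c['fx'],(p[1]-c['cy'])/c['fy']
    if fish:
        r=np.hypot(x,y);s=np.sin(r)/r if r>1e-9 else 1.;d=np.array([x*s,y*s,np.cos(r)])
    else: d=np.array([x,y,1.])
    d/=np.linalg.norm(d);return -c['R'].T@c['t'],c['R'].T@d
def tri(*rs):
    A=0;b=0
    for o,d in rs:
        P=np.eye(3)-np.outer(d,d);A=A+P;b=b+P@o
    x=np.linalg.solve(A,b);return x,[np.linalg.norm((np.eye(3)-np.outer(d,d))@(x-o)) for o,d in rs]
E
python3 - <<'E'
from h import *
cs={n:robot.get_calibration(n) for n in("top","scene")}
seeds={"patch":((287,172),(341,251)),"tin":((345,225),(325,186)),"jar":((403,174),(242,187)),"box":((456,238),(253,136))}
for k,(a,b) in seeds.items():
    cen=[]
    for n,s in(("top",a),("scene",b)):
        im=cv2.imread(f"pics/{n}0.png");g=im.max(2)
        lab=cv2.connectedComponents((g<60).astype(np.uint8))[1]
        m=(lab==lab[s[1],s[0]]).astype(np.uint8)
        ct=max(cv2.findContours(m,0,1)[0],key=cv2.contourArea).reshape(-1,2)
        P=onplane(cs[n],ct,.003)
        r=cv2.minAreaRect((P[:,:2]*1000).astype(np.float32));print(k,n,np.round(r[0],1),np.round(r[1],1),round(r[2],1))
        # centroid through plane
        M=cv2.moments(m,True);cen.append(ray(cs[n],(M['m10']/M['m00'],M['m01']/M['m00'])))
    x,e=tri(*cen);print("   tri",np.round(x,4),np.round(e,4))
t=cv2.imread("pics/top0.png")[200:275,205:305];s=cv2.imread("pics/scene0.png")[185:265,400:470]
cv2.imwrite("pics/crop0.png",np.hstack([cv2.resize(t,(480,360),interpolation=2),cv2.resize(s,(315,360),interpolation=2)]))
E
```

```text
patch top [639.6 200.1] [87.2 68.5] 38.4
patch scene [642.2 201.8] [87.1 68. ] 38.0
   tri [ 6.399e-01  2.003e-01 -6.000e-04] [0.0001 0.0001]
tin top [465.9  -5.1] [71.8 68.5] 1.3
tin scene [467.   -4.4] [71.1 70.9] 40.4
   tri [ 4.651e-01 -5.600e-03  4.000e-04] [0.0002 0.0002]
jar top [ 645.  -201.9] [48.7 48.7] 1.5
jar scene [ 646.7 -200.4] [51.7 52.6] 40.4
   tri [ 6.449e-01 -2.028e-01  6.000e-04] [0.0002 0.0002]
box top [ 430.2 -381. ] [171.1  84.9] 36.0
box scene [ 431.5 -379.2] [171.   83.8] 35.4
   tri [ 0.4301 -0.3834 -0.0033] [0.0003 0.0003]
```

View pics/crop0.png

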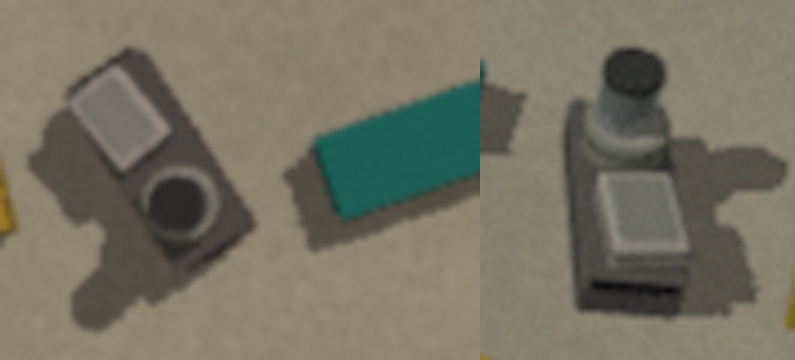

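The crop shows the grey box, with the black latch at its far end in the scene view. The light oblong tin is at the far half, top crop centre (119,117). The jar, with its dark lid at crop (180,201), stands on the round tin at the near half. This is the right pile.

Run:
```python
from h import *
ct,cs=robot.get_calibration("top"),robot.get_calibration("scene")
T=lambda u,v:(205+u/4.8-.4,200+v/4.8-.4); S=lambda u,v:(400+(u-480)/4.5-.4,185+v/4.5-.4)
def p(n,a,b):
    x,e=tri(ray(ct,T(*a)),ray(cs,S(*b)));print(n,np.round(x*1000,1),np.round(np.array(e)*1000,1))
p("lid",(180,201),(634,73))
p("patch c",(119,117.5),(645,213))
for n,q,z in(("patch",[(113,65),(70,98),(168,130),(127,170)],.058),("box",[(133,50),(70,95),(253,222)],.036),("rtin",[(181,203)],.058),("lid",[(180,201)],.104)):
    print(n,np.round(onplane(ct,[T(*a) for a in q],z)*1000).tolist())
q=[(600,175),(683,172),(688,250),(608,255)]
print(np.round(onplane(cs,[S(*a) for a in q],.058)*1000).tolist())
```

```text
lid [399.6 332.   98.1] [1.7 1.7]
patch c [455.7 382.3  53.5] [1. 1.]
patch [[492.0, 386.0, 58.0], [469.0, 415.0, 58.0], [448.0, 347.0, 58.0], [420.0, 374.0, 58.0]]
box [[504.0, 377.0, 36.0], [471.0, 419.0, 36.0], [386.0, 288.0, 36.0]]
rtin [[399.0, 336.0, 58.0]]
lid [[400.0, 330.0, 104.0]]
[[450.0, 348.0, 58.0], [415.0, 385.0, 58.0], [468.0, 419.0, 58.0], [502.0, 385.0, 58.0]]
```

Emit:
move_arm --motion '[0, 0, 0.1533, 0, 0, 0, 1, 0, 0, 0.1533, 0, 0, 0, 1, 0, 0, 0.1533, 0, 0, 0, 1, 0, 0, 0.1533, 0, 0, 0, 1, 0, 0, 0.1533, 0, 0, 0, 1, 0, 0, 0.1533, 0, 0, 0, 1, 0, 0, 0.1533, 0, 0, 0, 1, 0, 0, 0.1533, 0, 0, 0, 1, 0, 0, 0.1533, 0, 0, 0, 1, 0, 0, 0.1533, 0, 0, 0, 1, 0, 0, 0.1533, 0, 0, 0, 1, 0, 0, 0.1533, 0, 0, 0, 1]'

```text
time: 1.1
tool_pos: [0.178, 0.5201, 0.2048]
ee_rot: [-3.141, 0.001, 1.361]
wrist_force: [0.3, -0.1, -0.2]
width: 0.0942
finger_force: 0.0
```

Emit:
move_arm --motion '[0, 0, 0.1533, 0, 0, 0, 1, 0, 0, 0.1533, 0, 0, 0, 1, 0, 0, 0.1533, 0, 0, 0, 1, 0, 0, 0.1533, 0, 0, 0, 1, 0, 0, 0.1533, 0, 0, 0, 1, 0, 0, 0.1533, 0, 0, 0, 1, 0, 0, 0, 0, 0, 0, 1, 0, 0, 0, 0, 0, 0, 1]'

```text
time: 1.77
tool_pos: [0.178, 0.5201, 0.205]
ee_rot: [3.141, 0.001, 0.648]
wrist_force: [0.3, 0.4, -0.7]
width: 0.094
finger_force: 0.0
```

```bash
cat >> h.py <<'E'
from scipy.spatial.transform import Rotation as Ro
def go(target,tcp=None,yaw=None):
    "tool-axis shift (units of 100 mm) to a TCP target; yaw in deg -> turn units"
    o=robot.get_obs();R=Ro.from_euler('xyz',o['ee_rot'])
    p=o['tool_pos'];print("t",round(o['time'],2),"tcp",np.round(p*1000,1),"rpy",np.round(np.degrees(o['ee_rot']),2),"w",round(o['width']*1000,1),"F",np.round(o['wrist_force'],1))
    d=R.inv().apply(np.array(target)-p)*10;print("shift",np.round(d,3))
    if yaw is not None: print("turn",round(-(yaw-np.degrees(o['ee_rot'][2]))/45,3))
E
python3 -c "
from h import *
go([.40,.331,.205],yaw=37)
go([.645,-.203,.2],yaw=37)"
```

```text
t 1.77 tcp [178.  520.1 205. ] rpy [1.7998e+02 5.0000e-02 3.7100e+01] w 94.0 F [ 0.3  0.4 -0.7]
shift [0.629 2.848 0.   ]
turn 0.002
t 1.77 tcp [178.  520.1 205. ] rpy [1.7998e+02 5.0000e-02 3.7100e+01] w 94.0 F [ 0.3  0.4 -0.7]
shift [-0.638  8.584  0.054]
turn 0.002
```

Emit:
move_arm --motion '[0, 0, 0, 0.063, 0.285, 0, 1, 0, 0, 0, 0.063, 0.285, 0, 1, 0, 0, 0, 0.063, 0.285, 0, 1, 0, 0, 0, 0.063, 0.285, 0, 1, 0, 0, 0, 0.063, 0.285, 0, 1, 0, 0, 0, 0.063, 0.285, 0, 1, 0, 0, 0, 0, 0, 0, 1, 0, 0, 0, 0, 0, 0, 1]'

```text
time: 2.43
tool_pos: [0.3118, 0.4056, 0.2053]
ee_rot: [-3.141, 0.0, 0.644]
wrist_force: [-0.6, -0.2, 0.7]
width: 0.0939
finger_force: 0.0
```

```bash
cat > w.py <<'E'
from h import *
import sys,json
def shot(n):
    c=robot.get_calibration("wrist");im=robot.snapshot("wrist")[:,:,::-1]
    cv2.imwrite(f"pics/{n}.png",im)
    json.dump({k:np.asarray(v).tolist() for k,v in c.items()},open(f"pics/{n}.json","w"))
def load(n):
    return {k:np.array(v) for k,v in json.load(open(f"pics/{n}.json")).items()}
if __name__=="__main__": shot(sys.argv[1])
E
python3 w.py w1
```

```text
(no output)
```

Emit:
move_arm --motion '[0, 0, 0, 0.063, 0.285, 0, 1, 0, 0, 0, 0.063, 0.285, 0, 1, 0, 0, 0, 0.063, 0.285, 0, 1, 0, 0, 0, 0.063, 0.285, 0, 1, 0, 0, 0, 0, 0, 0, 1, 0, 0, 0, 0, 0, 0, 1]'

```text
time: 2.98
tool_pos: [0.3995, 0.3308, 0.2052]
ee_rot: [-3.141, 0.001, 0.645]
wrist_force: [-0.3, -0.5, 0.0]
width: 0.0937
finger_force: 0.0
```

```bash
python3 w.py w2; python3 -c "
from w import *
go([.40,.331,.205],yaw=37)
print(load('w2'))
a=cv2.imread('pics/w1.png');b=cv2.imread('pics/w2.png')
cv2.imwrite('pics/w12.png',cv2.resize(np.vstack([a,b]),(480,600)))"
```

```text
t 3.03 tcp [399.  331.3 205.3] rpy [-1.7993e+02  3.0000e-02  3.7020e+01] w 94.0 F [ 0.2  0.1 -0.5]
shift [0.006 0.009 0.003]
turn 0.0
{'fx': array(309.70691629), 'fy': array(309.70691629), 'cx': array(318.77852016), 'cy': array(195.83336269), 'R': array([[ 6.00913161e-01, -7.99314108e-01, -5.74532777e-04],
       [-7.70254301e-01, -5.79258157e-01,  2.66773874e-01],
       [-2.13568924e-01, -1.59865396e-01, -9.63758979e-01]]), 't': array([0.02567338, 0.47093168, 0.52960674])}
```

View pics/w12.png

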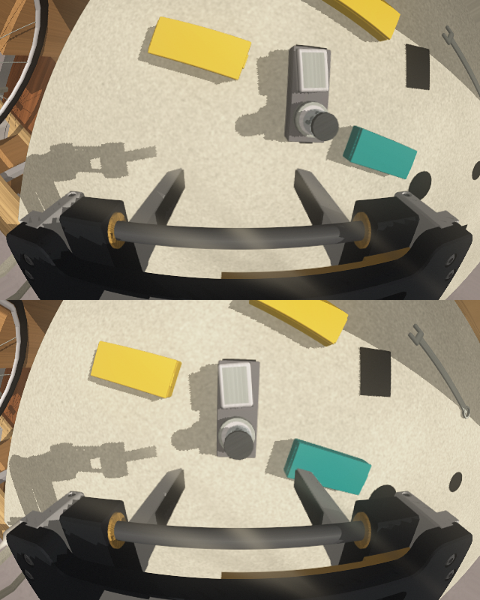

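Both wrist views show the pile clearly, aligned with the hand. In the second (lower) view it is at about (238,410). I'll enlarge both for pixels.

```bash
python3 -c "
import cv2,numpy as np
a=cv2.imread('pics/w1.png')[50:200,365:465];b=cv2.imread('pics/w2.png')[70:220,270:370]
f=lambda i:cv2.resize(i,(400,600),interpolation=2)
cv2.imwrite('pics/c12.png',np.hstack([f(a),f(b)]))"
```

```text
(no output)
```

View pics/c12.png

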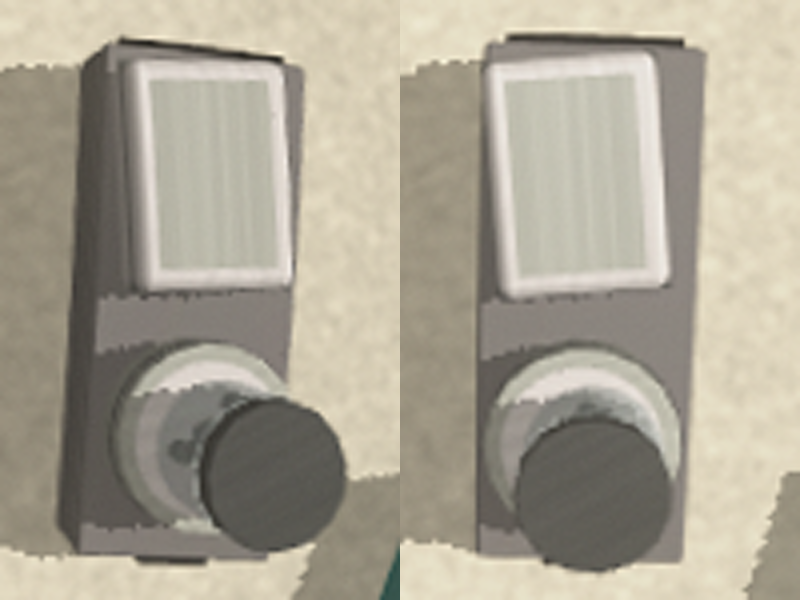

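The crops show the jar lid at (272,474) in the left view and (593,494) in the right. The oblong tin's corners and the box top's corners are clear in both.

Run:
```python
from w import *
c1,c2=load('w1'),load('w2')
A=lambda p:(365+p[0]/4-.4,50+p[1]/4-.4); B=lambda p:(270+(p[0]-400)/4-.4,70+p[1]/4-.4)
R={}
for n,a,b in[("lid",(272,474),(593,494)),("pTL",(125,60),(485,60)),("pTR",(283,65),(655,53)),("pBR",(290,288),(668,285)),("pBL",(137,290),(502,298)),("rt",(207,437),(583,445)),("bTL",(108,45),(485,45)),("bTR",(302,68),(706,52)),("bBL",(78,553),(477,557))]:
    x,e=tri(ray(c1,A(a),1),ray(c2,B(b),1));R[n]=x*1000;print(n,np.round(x*1000,1),np.round(np.array(e)*1000,1))
P=np.array([R[k] for k in("pTL","pTR","pBR","pBL")]);print("patch c",P.mean(0))
def z(p,h):
    o,d=ray(c2,B(p),1);return ((o+d*(h-o[2])/d[2])*1000)[:2]
Q=np.array([z(p,.058) for p in[(485,60),(655,53),(668,285),(502,298)]]);print("patch w2",Q.mean(0),np.linalg.norm(Q-np.roll(Q,1,0),axis=1),np.degrees(np.arctan2(*((Q[0]+Q[1]-Q[2]-Q[3])[::-1]))))
Q=np.array([z(p,.036) for p in[(485,45),(706,52),(683,560),(477,557)]]);print("box w2",Q.mean(0),np.linalg.norm(Q-np.roll(Q,1,0),axis=1),np.degrees(np.arctan2(*((Q[0]+Q[1]-Q[2]-Q[3])[::-1]))))
print("lid w2",z((593,494),.104),"rt",z((583,445),.058))
```

```text
lid [398.9 333.   99.3] [0.1 0.1]
pTL [466.3 419.5  52.3] [0.4 0.4]
pTR [494.5 384.8  55.7] [0.1 0.1]
pBR [447.1 344.2  53.7] [0.3 0.3]
pBL [417.7 378.   53. ] [0.1 0.1]
rt [398.7 336.6  54.4] [0.2 0.2]
bTL [470.2 424.1  38.3] [0. 0.]
bTR [506.2 374.5  32.3] [0.4 0.4]
bBL [349.3 339.1  36.4] [0.3 0.3]
patch c [456.39361986 381.61804499  53.67332356]
patch w2 [456.62262431 381.66590268] [63.31467644 44.17733063 61.5111335  43.98918635] 40.459760322593894
box w2 [427.42249266 356.744027  ] [148.42779412  61.31072129 147.31941163  61.10634906] 35.140072262266685
lid w2 [399.79666998 333.69622964] rt [399.20786756 336.83438539]
```

```bash
python3 -c "
from h import *
go([.3996,.3336,.068],yaw=37)"
```

```text
t 3.03 tcp [399.  331.3 205.3] rpy [-1.7993e+02  3.0000e-02  3.7020e+01] w 94.0 F [ 0.2  0.1 -0.5]
shift [ 0.02  -0.013  1.373]
turn 0.0
```

Emit:
move_arm --motion '[0, 0, 0, 0.02, -0.013, 0.25, 1, 0, 0, 0, 0, 0, 0.3, 1, 0, 0, 0, 0, 0, 0.3, 1, 0, 0, 0, 0, 0, 0.25, 1, 0, 0, 0, 0, 0, 0.17, 1, 0, 0, 0, 0, 0, 0.1, 1, 0, 0, 0, 0, 0, 0, 1, 0, 0, 0, 0, 0, 0, 0, 0, 0, 0, 0, 0, 0, 0, 0, 0, 0, 0, 0, 0, 0, 0, 0, 0, 0, 0, 0, 0, 0, 0, 0, 0, 0, 0, 0]'

```text
time: 4.03
tool_pos: [0.4012, 0.3331, 0.0697]
ee_rot: [3.142, -0.002, 0.645]
wrist_force: [0.8, -0.0, -0.2]
width: 0.0641
finger_force: 0.0
```

Emit:
move_arm --motion '[0, 0, 0, 0, 0, 0, 0, 0, 0, 0, 0, 0, 0, 0, 0, 0, 0, 0, 0, 0, 0, 0, 0, 0, 0, 0, 0, 0]'

```text
time: 4.37
tool_pos: [0.4006, 0.3326, 0.0685]
ee_rot: [-3.142, -0.0, 0.644]
wrist_force: [-0.4, -0.4, 1.9]
width: 0.0374
finger_force: 28.9
```

Emit:
move_arm --motion '[0, 0, 0, 0, 0, -0.05, 0, 0, 0, 0, 0, 0, -0.1, 0, 0, 0, 0, 0, 0, -0.15, 0, 0, 0, 0, 0, 0, -0.15, 0, 0, 0, 0, 0, 0, -0.15, 0, 0, 0, 0, 0, 0, -0.1, 0, 0, 0, 0, 0, 0, 0, 0]'

```text
time: 4.95
tool_pos: [0.4021, 0.3337, 0.1421]
ee_rot: [3.141, -0.006, 0.645]
wrist_force: [0.6, 0.2, -0.4]
width: 0.0373
finger_force: 30.0
```

```bash
python3 -c "
from h import *
go([.6455,-.202,.138],yaw=37)"
```

```text
t 4.95 tcp [402.1 333.7 142.1] rpy [179.98  -0.36  36.93] w 37.3 F [ 0.6  0.2 -0.4]
shift [-1.273  5.745  0.034]
turn -0.002
```

Emit:
move_arm --motion '[0, 0, 0, -0.03, 0.13, 0, 0, 0, 0, 0, -0.058, 0.26, 0, 0, 0, 0, 0, -0.058, 0.26, 0, 0, 0, 0, 0, -0.058, 0.26, 0, 0, 0, 0, 0, -0.058, 0.26, 0, 0, 0, 0, 0, -0.058, 0.26, 0, 0, 0, 0, 0, -0.058, 0.26, 0, 0, 0, 0, 0, -0.058, 0.26, 0, 0, 0, 0, 0, -0.058, 0.26, 0, 0, 0, 0, 0, -0.058, 0.26, 0, 0, 0, 0, 0, -0.058, 0.26, 0, 0, 0, 0, 0, -0.058, 0.26, 0, 0]'

```text
time: 5.95
tool_pos: [0.5267, 0.0522, 0.1377]
ee_rot: [-3.141, 0.001, 0.644]
wrist_force: [-0.2, 0.4, -0.7]
width: 0.0375
finger_force: 30.0
```

Emit:
move_arm --motion '[0, 0, 0, -0.058, 0.26, 0, 0, 0, 0, 0, -0.058, 0.26, 0, 0, 0, 0, 0, -0.058, 0.26, 0, 0, 0, 0, 0, -0.058, 0.26, 0, 0, 0, 0, 0, -0.058, 0.26, 0, 0, 0, 0, 0, -0.058, 0.26, 0, 0, 0, 0, 0, -0.04, 0.2, 0, 0, 0, 0, 0, -0.03, 0.13, 0, 0, 0, 0, 0, 0, 0, 0, 0, 0, 0, 0, 0, 0, 0, 0]'

```text
time: 6.78
tool_pos: [0.6065, -0.1225, 0.1376]
ee_rot: [-3.14, 0.001, 0.644]
wrist_force: [0.9, 0.1, -1.5]
width: 0.0373
finger_force: 30.0
```

```bash
python3 w.py w3; python3 -c "
from h import *
go([.6455,-.202,.014],yaw=37)"
```

```text
t 6.83 tcp [ 606.5 -121.8  138. ] rpy [-1.799e+02  1.000e-02  3.695e+01] w 37.3 F [0.7 0.7 0.2]
shift [-0.17   0.878  1.238]
turn -0.001
```

View pics/w3.png

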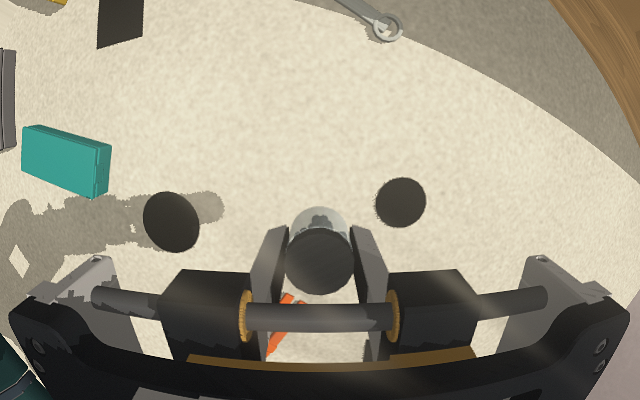

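Jar is held upright at (320,250). The jar mat is at (401,202) and the tin mat at (171,222). I'll refine the mat centres from this view.

```bash
cat >> w.py <<'E'
def mat(n,seed,h=.003,th=60):
    c=load(n);im=cv2.imread(f"pics/{n}.png").max(2)
    lab=cv2.connectedComponents((im<th).astype(np.uint8))[1];m=(lab==lab[seed[1],seed[0]]).astype(np.uint8)
    ct=max(cv2.findContours(m,0,1)[0],key=cv2.contourArea).reshape(-1,2)
    P=[]
    for p in ct:
        o,d=ray(c,p,1);P.append((o+d*(h-o[2])/d[2])[:2]*1000)
    r=cv2.minAreaRect(np.array(P,np.float32));e=cv2.minEnclosingCircle(np.array(P,np.float32))
    print(seed,"rect",np.round(r[0],1),np.round(r[1],1),round(r[2],1),"circ",np.round(e[0],1),round(e[1],1))
E
python3 -c "
from w import *
mat('w3',(401,202));mat('w3',(171,222))
go([.6455,-.202,.138])"
```

```text
(401, 202) rect [ 397.4 -282.6] [1185.1 2564.5] 36.9 circ [ -61.5 -626.8] 1282.4
(171, 222) rect [458.6  -6.6] [61.4 74.8] 1.6 circ [465.6  -6.2] 38.3
t 6.83 tcp [ 606.5 -121.8  138. ] rpy [-1.799e+02  1.000e-02  3.695e+01] w 37.3 F [0.7 0.7 0.2]
shift [-0.17   0.876 -0.002]
```

Emit:
move_arm --motion '[0, 0, 0, -0.03, 0.15, 0, 0, 0, 0, 0, -0.05, 0.25, 0, 0, 0, 0, 0, -0.05, 0.25, 0, 0, 0, 0, 0, -0.04, 0.16, 0, 0, 0, 0, 0, 0, 0.066, 0, 0, 0, 0, 0, 0, 0, 0.2, 0, 0, 0, 0, 0, 0, 0.25, 0, 0, 0, 0, 0, 0, 0.25, 0, 0, 0, 0, 0, 0, 0.15, 0, 0, 0, 0, 0, 0, 0.05, 0, 0, 0, 0, 0, 0, 0, 0]'

```text
time: 7.75
tool_pos: [0.6446, -0.2008, 0.0465]
ee_rot: [-3.137, 0.002, 0.646]
wrist_force: [-0.2, -0.6, -0.7]
width: 0.0377
finger_force: 30.0
```

```bash
python3 -c "
from w import *
for t in(45,52): mat('w3',(401,202),th=t)
go([.6455,-.202,.014])"
```

```text
(401, 202) rect [ 397.4 -282.6] [1185.1 2564.5] 36.9 circ [ -61.5 -626.8] 1282.4
(401, 202) rect [ 397.4 -282.6] [1185.1 2564.5] 36.9 circ [ -61.5 -626.8] 1282.4
t 7.75 tcp [ 644.6 -200.8   46.5] rpy [-1.7977e+02  1.0000e-01  3.7020e+01] w 37.7 F [-0.2 -0.6 -0.7]
shift [0.    0.016 0.325]
```

Emit:
move_arm --motion '[0, 0, 0, 0, 0.016, 0.12, 0, 0, 0, 0, 0, 0, 0.1, 0, 0, 0, 0, 0, 0, 0.06, 0, 0, 0, 0, 0, 0, 0.03, 0, 0, 0, 0, 0, 0, 0.01, 0, 0, 0, 0, 0, 0, 0, 0, 0, 0, 0, 0, 0, 0, 0]'

```text
time: 8.33
tool_pos: [0.6473, -0.2044, 0.0169]
ee_rot: [3.141, -0.001, 0.644]
wrist_force: [0.3, -0.4, -0.4]
width: 0.0377
finger_force: 30.0
```

```bash
python3 -c "
from w import *
c=load('w3');o,d=ray(c,(401,202.5),1);print(o+d*(.003-o[2])/d[2])
go([.6455,-.202,.0135])"
```

```text
[ 0.64520407 -0.203062    0.003     ]
t 8.33 tcp [ 647.3 -204.4   16.9] rpy [ 1.7996e+02 -3.0000e-02  3.6920e+01] w 37.7 F [ 0.3 -0.4 -0.4]
shift [-0.    -0.03   0.034]
```

Emit:
move_arm --motion '[0, 0, 0, 0, -0.01, 0.015, 0, 0, 0, 0, 0, 0, 0.01, 0, 0, 0, 0, 0, 0, 0, 0, 0, 0, 0, 0, 0, 0, 0]'

```text
time: 8.67
tool_pos: [0.6463, -0.2034, 0.014]
ee_rot: [3.142, -0.0, 0.645]
wrist_force: [0.5, -0.3, -0.8]
width: 0.0372
finger_force: 30.0
```

Emit:
move_arm --motion '[0, 0, 0, 0, 0, 0.01, 0, 0, 0, 0, 0, 0, 0, 0, 0, 0, 0, 0, 0, 0, 0]'

```text
time: 8.92
tool_pos: [0.6467, -0.2035, 0.0136]
ee_rot: [3.141, -0.001, 0.645]
wrist_force: [-1.1, 0.5, 2.4]
width: 0.0371
finger_force: 30.0
```

Contact felt (2.4 N up). I'll release slowly, then rise.

Emit:
move_arm --motion '[0, 0, 0, 0, 0, 0, 0.45, 0, 0, 0, 0, 0, 0, 0.5, 0, 0, 0, 0, 0, 0, 0.7, 0, 0, 0, 0, 0, 0, 0.7, 0, 0, 0, 0, 0, 0, 0.8, 0, 0, 0, 0, 0, -0.1, 1, 0, 0, 0, 0, 0, -0.2, 1, 0, 0, 0, 0, 0, -0.4, 1, 0, 0, 0, 0, 0, -0.4, 1, 0, 0, 0, 0, 0, -0.4, 1, 0, 0, 0, 0, 0, 0, 1]'

```text
time: 9.83
tool_pos: [0.6507, -0.2051, 0.1761]
ee_rot: [3.125, -0.01, 0.645]
wrist_force: [0.1, -0.0, 1.8]
width: 0.094
finger_force: 0.0
```

```bash
python3 -c "
from w import *
go([.399,.3365,.165],yaw=36)"
```

```text
t 9.83 tcp [ 650.7 -205.1  176.1] rpy [179.03  -0.59  36.94] w 94.0 F [ 0.1 -0.   1.8]
shift [ 1.242 -5.843  0.024]
turn 0.021
```

Emit:
move_arm --motion '[0, 0, 0, 0.08, -0.363, 0, 1, 0, 0, 0, 0.08, -0.363, 0, 1, 0, 0, 0, 0.08, -0.363, 0, 1, 0, 0, 0, 0.08, -0.363, 0, 1, 0, 0, 0, 0.08, -0.363, 0, 1, 0, 0, 0, 0.08, -0.363, 0, 1, 0, 0, 0, 0.08, -0.363, 0, 1, 0, 0, 0, 0.08, -0.363, 0, 1, 0, 0, 0, 0.08, -0.363, 0, 1, 0, 0, 0, 0.08, -0.363, 0, 1, 0, 0, 0, 0.08, -0.363, 0, 1, 0, 0, 0, 0.08, -0.363, 0, 1]'

```text
time: 10.83
tool_pos: [0.4605, 0.204, 0.1639]
ee_rot: [3.141, -0.002, 0.644]
wrist_force: [1.1, 0.5, 0.3]
width: 0.0937
finger_force: 0.0
```

Emit:
move_arm --motion '[0, 0, 0, 0.08, -0.363, 0, 1, 0, 0, 0, 0.08, -0.363, 0, 1, 0, 0, 0, 0.08, -0.363, 0, 1, 0, 0, 0, 0.08, -0.363, 0, 1, 0, 0, 0, 0, 0, 0, 1, 0, 0, 0, 0, 0, 0, 1, 0, 0, 0, 0, 0, 0, 1]'

```text
time: 11.42
tool_pos: [0.3999, 0.3375, 0.1634]
ee_rot: [3.141, -0.001, 0.645]
wrist_force: [-0.5, 0.3, -0.5]
width: 0.0939
finger_force: 0.0
```

```bash
python3 w.py w4; python3 -c "
from w import *
go([.399,.3365,.04],yaw=36)
cv2.imwrite('pics/c4.png',cv2.resize(cv2.imread('pics/w4.png')[50:250,190:430],(720,600),interpolation=2))"
```

```text
t 11.47 tcp [400.2 337.  163.3] rpy [ 1.7996e+02 -3.0000e-02  3.6880e+01] w 93.9 F [0.7 0.2 0.3]
shift [-0.013 -0.004  1.233]
turn 0.02
```

View pics/c4.png

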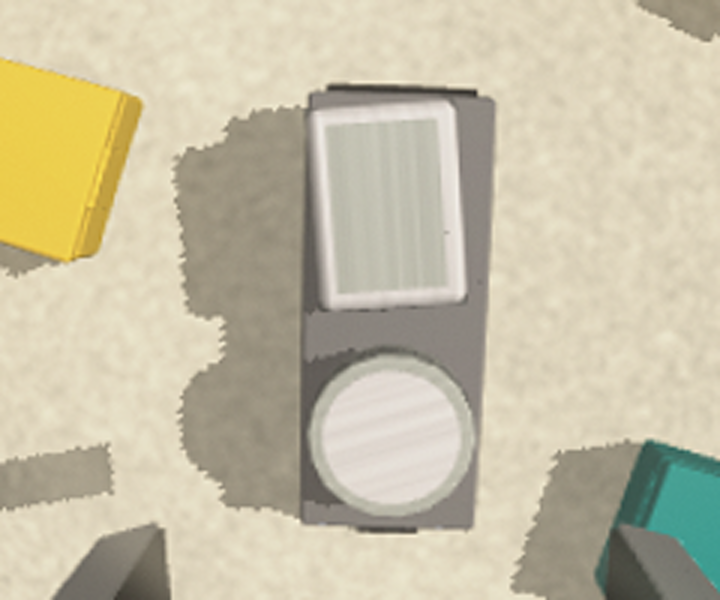

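The jar is gone and the rest is undisturbed. In the crop, the round tin is at (391,435), and the patch and box corners are clear.

Run:
```python
from w import *
c=load('w4')
def z(p,h):
    o,d=ray(c,(190+p[0]/3-.33,50+p[1]/3-.33),1);return ((o+d*(h-o[2])/d[2])*1000)[:2]
for h in(.055,.058):print("rt",z((391,435),h))
for n,h,L in(("patch",.057,[(308,107),(453,99),(467,299),(322,309)]),("box",.036,[(308,93),(495,98),(473,529),(301,522)])):
    Q=np.array([z(p,h) for p in L]);print(n,Q.mean(0),np.linalg.norm(Q-np.roll(Q,1,0),axis=1),np.degrees(np.arctan2(*((Q[0]+Q[1]-Q[2]-Q[3])[::-1]))))
```

```text
rt [398.78770339 336.58444041]
rt [399.42941355 337.08677481]
patch [457.04998953 381.79464316] [62.75087328 44.01802819 62.07484485 45.02995813] 40.88578187227719
box [427.89594053 357.05827072] [147.29301073  60.94069323 148.53575681  60.9436159 ] 35.11340350092549
```

Emit:
move_arm --motion '[0, 0, 0, -0.007, 0, 0.2, 1, 0, 0, 0, 0, 0, 0.3, 1, 0, 0, 0, 0, 0, 0.3, 1, 0, 0, 0, 0, 0, 0.2, 1, 0, 0, 0, 0, 0, 0.13, 1, 0, 0, 0, 0, 0, 0.09, 1, 0, 0, 0, 0, 0, 0, 1, 0, 0, 0, 0, 0, 0, 0.8, 0, 0, 0, 0, 0, 0, 0.65, 0, 0, 0, 0, 0, 0, 0.5, 0, 0, 0, 0, 0, 0, 0.4, 0, 0, 0, 0, 0, 0, 0]'

```text
time: 12.47
tool_pos: [0.3997, 0.3377, 0.042]
ee_rot: [3.142, -0.002, 0.645]
wrist_force: [-0.5, 0.3, 1.1]
width: 0.064
finger_force: 0.0
```

Emit:
move_arm --motion '[0, 0, 0, 0, 0, 0, 0, 0, 0, 0, 0, 0, 0, 0, 0, 0, 0, 0, 0, 0, 0]'

```text
time: 12.72
tool_pos: [0.3995, 0.3374, 0.0415]
ee_rot: [3.141, -0.001, 0.645]
wrist_force: [0.2, -0.7, 2.1]
width: 0.0537
finger_force: 30.0
```

Emit:
move_arm --motion '[0, 0, 0, 0, 0, -0.05, 0, 0, 0, 0, 0, 0, -0.1, 0, 0, 0, 0, 0, 0, -0.15, 0, 0, 0, 0, 0, 0, -0.15, 0, 0, 0, 0, 0, 0, -0.15, 0, 0, 0, 0, -0.08, 0.15, 0, 0, 0, 0, 0, -0.15, 0.3, 0, 0, 0, 0, 0, -0.15, 0.31, 0, 0, 0, 0, 0, -0.15, 0.31, 0, 0, 0, 0, 0, -0.15, 0.31, 0, 0, 0, 0, 0, -0.15, 0.31, 0, 0, 0, 0, 0, -0.15, 0.31, 0, 0]'

```text
time: 13.72
tool_pos: [0.4411, 0.1172, 0.1019]
ee_rot: [3.141, -0.001, 0.645]
wrist_force: [0.5, -0.2, -0.7]
width: 0.0536
finger_force: 30.0
```

Emit:
move_arm --motion '[0, 0, 0, -0.15, 0.31, 0, 0, 0, 0, 0, -0.15, 0.31, 0, 0, 0, 0, 0, -0.15, 0.31, 0, 0, 0, 0, 0, -0.1, 0.2, 0, 0, 0, 0, 0, 0, 0, 0, 0, 0, 0, 0, 0, 0, 0, 0, 0, 0, 0, 0, 0, 0, 0]'

```text
time: 14.3
tool_pos: [0.4648, -0.0042, 0.1013]
ee_rot: [-3.141, -0.001, 0.645]
wrist_force: [0.5, -0.1, -0.2]
width: 0.0536
finger_force: 30.0
```

```bash
python3 -c "
from w import *
go([.4658,-.0053,.014],yaw=37)"
```

```text
t 14.3 tcp [464.8  -4.2 101.3] rpy [-1.7996e+02 -4.0000e-02  3.6930e+01] w 53.6 F [ 0.5 -0.1 -0.2]
shift [0.    0.015 0.873]
turn -0.002
```

Emit:
move_arm --motion '[0, 0, 0, 0, 0.013, 0.15, 0, 0, 0, 0, 0, 0, 0.25, 0, 0, 0, 0, 0, 0, 0.22, 0, 0, 0, 0, 0, 0, 0.15, 0, 0, 0, 0, 0, 0, 0.08, 0, 0, 0, 0, 0, 0, 0.04, 0, 0, 0, 0, 0, 0, 0.02, 0, 0, 0, 0, 0, 0, 0.01, 0, 0, 0, 0, 0, 0, 0, 0, 0, 0, 0, 0, 0, 0, 0, 0, 0, 0, 0, 0, 0, 0]'

```text
time: 15.22
tool_pos: [0.4664, -0.0059, 0.0099]
ee_rot: [3.14, -0.001, 0.645]
wrist_force: [-0.6, 0.4, -1.2]
width: 0.0537
finger_force: 30.0
```

Emit:
move_arm --motion '[0, 0, 0, 0, 0, 0.01, 0, 0, 0, 0, 0, 0, 0, 0, 0, 0, 0, 0, 0, 0, 0]'

```text
time: 15.47
tool_pos: [0.4662, -0.0059, 0.0085]
ee_rot: [3.141, -0.001, 0.644]
wrist_force: [0.3, 0.6, 0.3]
width: 0.053
finger_force: 30.0
```

Emit:
move_arm --motion '[0, 0, 0, 0, 0, 0.005, 0, 0, 0, 0, 0, 0, 0, 0, 0, 0, 0, 0, 0, 0, 0.62, 0, 0, 0, 0, 0, 0, 0.7, 0, 0, 0, 0, 0, 0, 0.8, 0, 0, 0, 0, 0, 0, 0.9, 0, 0, 0, 0, 0, -0.1, 1, 0, 0, 0, 0, 0, -0.2, 1, 0, 0, 0, 0, 0, -0.35, 1, 0, 0, 0, 0, 0, -0.35, 1, 0, 0, 0, 0, 0, -0.25, 1, 0, 0, 0, 0, 0, 0, 1]'

```text
time: 16.47
tool_pos: [0.4697, -0.0063, 0.14]
ee_rot: [3.132, -0.01, 0.645]
wrist_force: [0.4, 0.7, 0.8]
width: 0.0942
finger_force: 0.0
```

```bash
python3 -c "
from w import *
go([.457,.3818,.13],yaw=40.7)"
```

```text
t 16.47 tcp [469.7  -6.3 140. ] rpy [179.47  -0.55  36.94] w 94.2 F [0.4 0.7 0.8]
shift [ 2.23  -3.179  0.092]
turn -0.084
```

Emit:
move_arm --motion '[0, 0, 0, 0.205, -0.286, 0, 1, 0, 0, 0, 0.205, -0.286, 0, 1, 0, 0, 0, 0.205, -0.286, 0, 1, 0, 0, 0, 0.205, -0.286, 0, 1, 0, 0, 0, 0.205, -0.286, 0, 1, 0, 0, 0, 0.205, -0.286, 0, 1, 0, 0, 0, 0.205, -0.286, 0, 1, 0, 0, 0, 0.205, -0.286, 0, 1, 0, 0, 0, 0.205, -0.286, 0, 1, 0, 0, 0, 0.205, -0.286, 0, 1, 0, 0, 0, 0.205, -0.286, 0, 1]'

```text
time: 17.38
tool_pos: [0.4562, 0.3827, 0.1319]
ee_rot: [3.142, 0.001, 0.645]
wrist_force: [1.1, -0.3, 0.2]
width: 0.0936
finger_force: 0.0
```

Emit:
move_arm --motion '[0, 0, -0.042, 0, 0, 0, 1, 0, 0, -0.042, 0, 0, 0, 1, 0, 0, 0, 0, 0, 0, 1, 0, 0, 0, 0, 0, 0, 1]'

```text
time: 17.72
tool_pos: [0.4565, 0.3811, 0.1319]
ee_rot: [-3.141, 0.001, 0.71]
wrist_force: [-0.6, 1.0, 0.1]
width: 0.0941
finger_force: 0.0
```

```bash
python3 w.py w5; python3 -c "
from w import *
go([.457,.3818,.04],yaw=40.7)"
cp pics/w5.png pics/w5v.png
```

```text
t 17.77 tcp [456.7 380.8 132.1] rpy [-1.7999e+02  5.0000e-02  4.0650e+01] w 94.1 F [ 1.4 -0.7  0.8]
shift [ 0.009 -0.006  0.921]
turn -0.001
```

View pics/w5v.png

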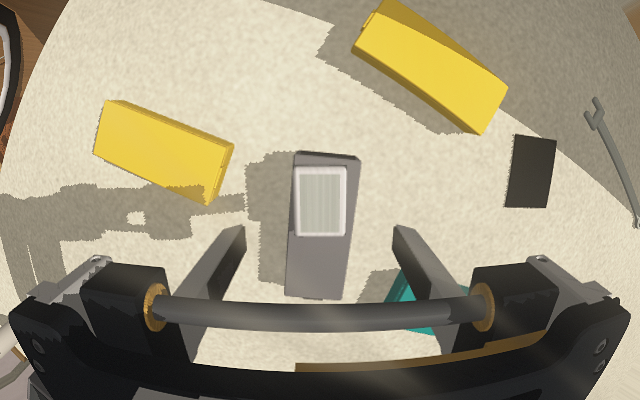

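The oblong tin at (321,200) is square to the hand and centred between the fingers. The box is undisturbed and the patch mat is at (532,171). Descending.

Emit:
move_arm --motion '[0, 0, 0, 0.005, 0, 0.15, 1, 0, 0, 0, 0, 0, 0.25, 1, 0, 0, 0, 0, 0, 0.25, 1, 0, 0, 0, 0, 0, 0.16, 1, 0, 0, 0, 0, 0, 0.1, 1, 0, 0, 0, 0, 0, 0, 1, 0, 0, 0, 0, 0, 0, 0.7, 0, 0, 0, 0, 0, 0, 0.55, 0, 0, 0, 0, 0, 0, 0.45, 0, 0, 0, 0, 0, 0, 0, 0, 0, 0, 0, 0, 0, 0, 0, 0, 0, 0, 0, 0, 0]'

```text
time: 18.77
tool_pos: [0.4576, 0.3817, 0.0422]
ee_rot: [3.141, -0.001, 0.711]
wrist_force: [0.2, 0.1, 0.0]
width: 0.0574
finger_force: 0.0
```

Emit:
move_arm --motion '[0, 0, 0, 0, 0, 0, 0, 0, 0, 0, 0, 0, 0, 0, 0, 0, 0, 0, 0, 0, 0]'

```text
time: 19.02
tool_pos: [0.4574, 0.3815, 0.0417]
ee_rot: [3.142, -0.0, 0.711]
wrist_force: [0.6, -0.2, 0.3]
width: 0.0456
finger_force: 30.0
```

```bash
python3 -c "
from w import *
mat('w5',(532,171));mat('w5',(532,171),th=50)
go([.640,.2005,.1],yaw=38.2)"
```

```text
(532, 171) rect [272.4 202. ] [1168.7 2522.6] 40.3 circ [-157.6 -163.1] 1261.4
(532, 171) rect [272.4 202. ] [1168.7 2522.6] 40.3 circ [-157.6 -163.1] 1261.4
t 19.02 tcp [457.4 381.5  41.7] rpy [ 1.800e+02 -2.000e-02  4.071e+01] w 45.6 F [ 0.6 -0.2  0.3]
shift [ 0.204  2.564 -0.583]
turn 0.056
```

Emit:
move_arm --motion '[0, 0, 0, 0, 0, -0.05, 0, 0, 0, 0, 0, 0, -0.1, 0, 0, 0, 0, 0, 0, -0.15, 0, 0, 0, 0, 0, 0, -0.15, 0, 0, 0, 0, 0, 0, -0.15, 0, 0, 0, 0, 0.01, 0.15, 0, 0, 0, 0, 0, 0.025, 0.3, 0, 0, 0, 0, 0, 0.025, 0.3, 0, 0, 0, 0, 0, 0.025, 0.3, 0, 0, 0, 0, 0, 0.025, 0.3, 0, 0, 0, 0, 0, 0.025, 0.3, 0, 0, 0, 0, 0, 0.025, 0.3, 0, 0]'

```text
time: 20.02
tool_pos: [0.5978, 0.2417, 0.1009]
ee_rot: [3.141, 0.001, 0.71]
wrist_force: [0.7, 1.4, -0.2]
width: 0.0458
finger_force: 30.0
```

Emit:
move_arm --motion '[0, 0, 0, 0.025, 0.3, 0, 0, 0, 0, 0, 0.025, 0.2, 0, 0, 0, 0, 0, 0, 0.115, 0, 0, 0, 0, 0.056, 0, 0, 0, 0, 0, 0, 0, 0, 0, 0, 0, 0, 0, 0, 0, 0, 0, 0]'

```text
time: 20.52
tool_pos: [0.6402, 0.2005, 0.101]
ee_rot: [-3.141, 0.001, 0.668]
wrist_force: [-0.4, -0.7, -1.5]
width: 0.0459
finger_force: 30.0
```

```bash
python3 -c "
from w import *
c=load('w5')
Q=[]
for p in[(516,134),(556.5,142),(547,208),(505,206)]:
    o,d=ray(c,p,1);Q.append((o+d*(.003-o[2])/d[2])[:2]*1000)
Q=np.array(Q);print(Q.mean(0),np.linalg.norm(Q-np.roll(Q,1,0),axis=1))
go([.6405,.2008,.014],yaw=38.2)"
```

```text
[640.01802261 198.33324362] [86.17013337 69.29826282 85.65037424 72.73367131]
t 20.52 tcp [640.2 200.5 101. ] rpy [-1.7996e+02  4.0000e-02  3.8250e+01] w 45.9 F [-0.4 -0.7 -1.5]
shift [ 0.005 -0.     0.87 ]
turn 0.001
```

Emit:
move_arm --motion '[0, 0, 0, 0, 0.005, 0.15, 0, 0, 0, 0, 0, 0, 0.25, 0, 0, 0, 0, 0, 0, 0.22, 0, 0, 0, 0, 0, 0, 0.15, 0, 0, 0, 0, 0, 0, 0.08, 0, 0, 0, 0, 0, 0, 0.04, 0, 0, 0, 0, 0, 0, 0.015, 0, 0, 0, 0, 0, 0, 0.01, 0, 0, 0, 0, 0, 0, 0, 0, 0, 0, 0, 0, 0, 0, 0, 0, 0, 0, 0, 0, 0, 0]'

```text
time: 21.43
tool_pos: [0.6416, 0.2005, 0.0113]
ee_rot: [3.141, -0.002, 0.667]
wrist_force: [-0.0, 1.5, -1.2]
width: 0.0458
finger_force: 30.0
```

Emit:
move_arm --motion '[0, 0, 0, 0, 0, 0.01, 0, 0, 0, 0, 0, 0, 0, 0, 0, 0, 0, 0, 0, 0, 0]'

```text
time: 21.68
tool_pos: [0.6408, 0.2003, 0.0091]
ee_rot: [-3.142, -0.0, 0.667]
wrist_force: [-0.6, -0.3, -0.6]
width: 0.0455
finger_force: 30.0
```

Emit:
move_arm --motion '[0, 0, 0, 0, 0, 0.008, 0, 0, 0, 0, 0, 0, 0, 0, 0, 0, 0, 0, 0, 0, 0]'

```text
time: 21.93
tool_pos: [0.641, 0.2004, 0.0087]
ee_rot: [3.141, -0.001, 0.667]
wrist_force: [-0.8, -0.4, 1.8]
width: 0.0458
finger_force: 30.0
```

Emit:
move_arm --motion '[0, 0, 0, 0, 0, 0, 0.52, 0, 0, 0, 0, 0, 0, 0.6, 0, 0, 0, 0, 0, 0, 0.75, 0, 0, 0, 0, 0, 0, 0.85, 0, 0, 0, 0, 0, -0.1, 1, 0, 0, 0, 0, 0, -0.2, 1, 0, 0, 0, 0, 0, -0.35, 1, 0, 0, 0, 0, 0, -0.35, 1, 0, 0, 0, 0, 0, -0.3, 1, 0, 0, 0, 0, 0, 0, 1, 0, 0, 0, 0, 0, 0, 1]'

```text
time: 22.85
tool_pos: [0.6426, 0.2008, 0.1425]
ee_rot: [3.138, -0.007, 0.667]
wrist_force: [-0.6, -0.5, -0.3]
width: 0.0938
finger_force: 0.0
```

```bash
python3 -c "
from w import *
go([.4278,.357,.138],yaw=35.2)"
```

```text
t 22.85 tcp [642.6 200.8 142.5] rpy [179.82  -0.39  38.19] w 93.8 F [-0.6 -0.5 -0.3]
shift [-0.723 -2.556  0.032]
turn 0.067
```

Emit:
move_arm --motion '[0, 0, 0, -0.088, -0.319, 0, 1, 0, 0, 0, -0.088, -0.319, 0, 1, 0, 0, 0, -0.088, -0.319, 0, 1, 0, 0, 0, -0.088, -0.319, 0, 1, 0, 0, 0, -0.088, -0.319, 0, 1, 0, 0, 0, -0.088, -0.319, 0, 1, 0, 0, 0, -0.088, -0.319, 0, 1, 0, 0, 0, -0.088, -0.319, 0, 1, 0, 0, 0.067, 0, 0, 0, 1, 0, 0, 0, 0, 0, 0, 1, 0, 0, 0, 0, 0, 0, 1]'

```text
time: 23.77
tool_pos: [0.4269, 0.357, 0.1367]
ee_rot: [3.141, 0.003, 0.616]
wrist_force: [0.7, 0.6, 0.3]
width: 0.0942
finger_force: 0.0
```

```bash
python3 w.py w6; python3 -c "
from w import *
go([.4278,.357,.016],yaw=35.2)"
cp pics/w6.png pics/w6v.png
```

```text
t 23.82 tcp [427.5 356.7 136.9] rpy [1.7998e+02 1.2000e-01 3.5220e+01] w 93.8 F [-0.2  0.1 -0.3]
shift [ 6.000e-03 -1.000e-03  1.209e+00]
turn 0.0
```

View pics/w6v.png

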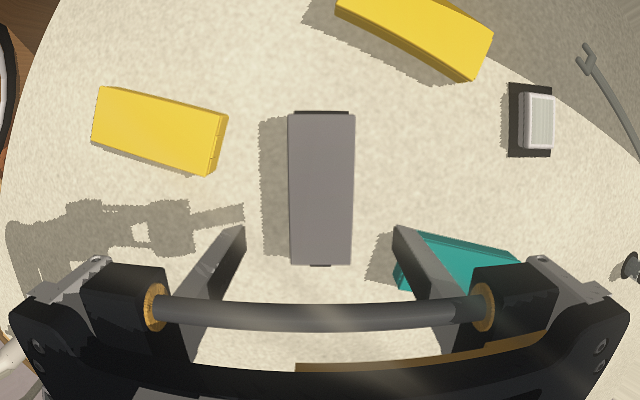

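Emit:
move_arm --motion '[0, 0, 0, 0.005, 0, 0.15, 1, 0, 0, 0, 0, 0, 0.25, 1, 0, 0, 0, 0, 0, 0.3, 1, 0, 0, 0, 0, 0, 0.25, 1, 0, 0, 0, 0, 0, 0.15, 1, 0, 0, 0, 0, 0, 0.1, 1, 0, 0, 0, 0, 0, 0.07, 1, 0, 0, 0, 0, 0, 0, 1, 0, 0, 0, 0, 0, 0, 0.8, 0, 0, 0, 0, 0, 0, 0.6, 0, 0, 0, 0, 0, 0, 0, 0, 0, 0, 0, 0, 0, 0]'

```text
time: 24.82
tool_pos: [0.4289, 0.3582, 0.0125]
ee_rot: [3.142, -0.002, 0.614]
wrist_force: [-0.8, 0.4, 0.2]
width: 0.0707
finger_force: 0.0
```

Emit:
move_arm --motion '[0, 0, 0, 0, 0, 0, 0, 0, 0, 0, 0, 0, 0, 0, 0, 0, 0, 0, 0, 0, 0]'

```text
time: 25.07
tool_pos: [0.4289, 0.3577, 0.0121]
ee_rot: [3.141, -0.002, 0.614]
wrist_force: [0.9, -2.0, 2.7]
width: 0.0618
finger_force: 30.0
```

```bash
python3 -c "
from w import *
go([.4303,-.381,.13],yaw=35.7)"
```

```text
t 25.07 tcp [428.9 357.7  12.1] rpy [ 1.7994e+02 -1.0000e-01  3.5180e+01] w 61.8 F [ 0.9 -2.   2.7]
shift [-4.243  6.046 -1.18 ]
turn -0.011
```

Emit:
move_arm --motion '[0, 0, 0, 0, 0, -0.05, 0, 0, 0, 0, 0, 0, -0.1, 0, 0, 0, 0, 0, 0, -0.15, 0, 0, 0, 0, 0, 0, -0.2, 0, 0, 0, 0, 0, 0, -0.2, 0, 0, 0, 0, 0, 0, -0.1, 0, 0, 0, 0, 0, 0, 0, 0]'

```text
time: 25.65
tool_pos: [0.4295, 0.359, 0.0945]
ee_rot: [-3.141, -0.006, 0.614]
wrist_force: [-0.2, -0.2, -3.1]
width: 0.0617
finger_force: 30.0
```

Emit:
move_arm --motion '[0, 0, 0, -0.09, 0.125, 0, 0, 0, 0, 0, -0.177, 0.252, 0, 0, 0, 0, 0, -0.177, 0.252, 0, 0, 0, 0, 0, -0.177, 0.252, 0, 0, 0, 0, 0, -0.177, 0.252, 0, 0, 0, 0, 0, -0.177, 0.252, 0, 0, 0, 0, 0, -0.177, 0.252, 0, 0, 0, 0, 0, -0.177, 0.252, 0, 0, 0, 0, 0, -0.177, 0.252, 0, 0, 0, 0, 0, -0.177, 0.252, 0, 0, 0, 0, 0, -0.177, 0.252, 0, 0, 0, 0, 0, -0.177, 0.252, 0, 0]'

```text
time: 26.65
tool_pos: [0.4263, 0.0018, 0.0893]
ee_rot: [-3.139, 0.003, 0.614]
wrist_force: [1.0, 0.7, -3.9]
width: 0.0615
finger_force: 30.0
```

Emit:
move_arm --motion '[0, 0, 0, -0.177, 0.252, 0, 0, 0, 0, 0, -0.177, 0.252, 0, 0, 0, 0, 0, -0.177, 0.252, 0, 0, 0, 0, 0, -0.177, 0.252, 0, 0, 0, 0, 0, -0.177, 0.252, 0, 0, 0, 0, 0, -0.177, 0.252, 0, 0, 0, 0, 0, -0.177, 0.252, 0, 0, 0, 0, 0, -0.177, 0.252, 0, 0, 0, 0, 0, -0.09, 0.125, 0, 0, 0, 0, 0, 0, 0, 0, 0, 0, 0, 0, 0, 0, 0, 0]'

```text
time: 27.57
tool_pos: [0.427, -0.2581, 0.0892]
ee_rot: [-3.137, 0.001, 0.612]
wrist_force: [0.1, 0.0, -3.3]
width: 0.0616
finger_force: 30.0
```

```bash
python3 w.py w7;  python3 -c "
from w import *
go([.4303,-.381,.017],yaw=35.7)"
```

```text
t 27.62 tcp [ 427.3 -257.3   89.5] rpy [-1.7977e+02  3.0000e-02  3.5130e+01] w 61.7 F [-0.3  0.8 -4.4]
shift [-0.687  1.032  0.721]
turn -0.013
```

View pics/w7.png

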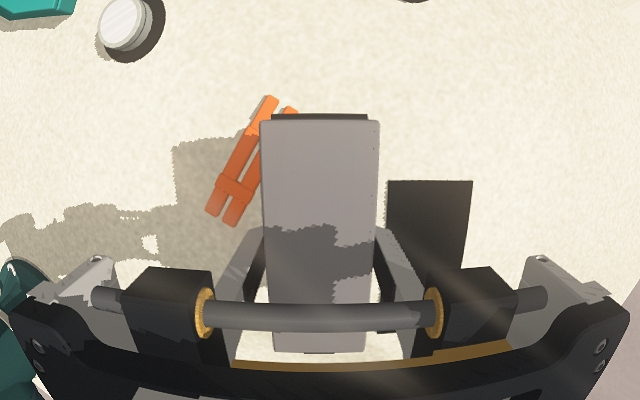

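The box is held level and parallel to its mat, with mat corners at (387,181) and (473,181). The levers at (240,160) are clear below. Moving over the mat.

Emit:
move_arm --motion '[0, 0, 0, -0.08, 0.12, 0, 0, 0, 0, 0, -0.16, 0.24, 0, 0, 0, 0, 0, -0.16, 0.24, 0, 0, 0, 0, 0, -0.16, 0.24, 0, 0, 0, 0, -0.013, -0.127, 0.19, 0, 0, 0, 0, 0, 0, 0, 0, 0, 0, 0, 0, 0, 0, 0, 0, 0, 0, 0, 0, 0, 0, 0]'

```text
time: 28.28
tool_pos: [0.4318, -0.3808, 0.0906]
ee_rot: [-3.14, -0.0, 0.625]
wrist_force: [-0.7, -0.3, -4.5]
width: 0.0619
finger_force: 30.0
```

```bash
python3 w.py w8; python3 -c "
from w import *
c=load('w7')
Q=[]
for p in[(387,181),(473,181)]:
    o,d=ray(c,p,1);Q.append((o+d*(.003-o[2])/d[2])[:2]*1000)
Q=np.array(Q);v=Q[1]-Q[0];L=np.linalg.norm(v);v/=L;u=np.array([-v[1],v[0]])
print(Q,L,np.degrees(np.arctan2(-v[0],v[1]))%180,Q.mean(0)-87*u,Q.mean(0)+87*u)
go([.4303,-.381,.017],yaw=35.7)"
```

```text
[[ 475.08725575 -296.79680578]
 [ 525.72202795 -367.1351227 ]] 86.66809668964541 35.749157477608264 [ 429.79695799 -382.79464689] [ 571.01232571 -281.1372816 ]
t 28.33 tcp [ 431.9 -380.6   90.8] rpy [-1.7992e+02 -2.0000e-02  3.5840e+01] w 61.8 F [-0.1  1.3 -3.4]
shift [-0.016 -0.005  0.738]
turn 0.003
```

View pics/w8.png

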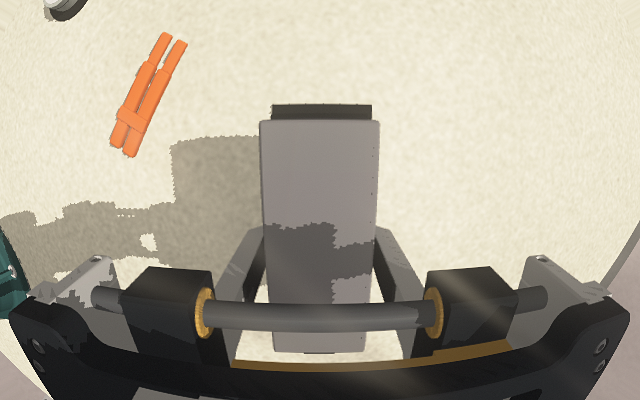

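The mat is hidden squarely under the box, only its far strip showing at (320,111). Lowering.

Emit:
move_arm --motion '[0, 0, 0, -0.008, 0.004, 0.15, 0, 0, 0, 0, 0, 0, 0.2, 0, 0, 0, 0, 0, 0, 0.18, 0, 0, 0, 0, 0, 0, 0.1, 0, 0, 0, 0, 0, 0, 0.06, 0, 0, 0, 0, 0, 0, 0.03, 0, 0, 0, 0, 0, 0, 0.01, 0, 0, 0, 0, 0, 0, 0, 0, 0, 0, 0, 0, 0, 0, 0, 0, 0, 0, 0, 0, 0, 0]'

```text
time: 29.17
tool_pos: [0.4321, -0.3834, 0.0193]
ee_rot: [3.14, -0.0, 0.624]
wrist_force: [-0.5, -0.4, -3.1]
width: 0.0624
finger_force: 30.0
```

Emit:
move_arm --motion '[0, 0, 0, 0, 0, 0.01, 0, 0, 0, 0, 0, 0, 0, 0, 0, 0, 0, 0, 0, 0, 0]'

```text
time: 29.42
tool_pos: [0.4315, -0.3828, 0.0173]
ee_rot: [3.141, -0.0, 0.624]
wrist_force: [0.8, 0.3, -4.0]
width: 0.0615
finger_force: 30.0
```

Emit:
move_arm --motion '[0, 0, 0, 0, 0, 0.01, 0, 0, 0, 0, 0, 0, 0.01, 0, 0, 0, 0, 0, 0, 0, 0, 0, 0, 0, 0, 0, 0, 0]'

```text
time: 29.75
tool_pos: [0.4316, -0.3829, 0.0152]
ee_rot: [3.141, -0.0, 0.624]
wrist_force: [0.0, -0.3, -2.8]
width: 0.062
finger_force: 30.0
```

Emit:
move_arm --motion '[0, 0, 0, 0, 0, 0.01, 0, 0, 0, 0, 0, 0, 0, 0, 0, 0, 0, 0, 0, 0, 0]'

```text
time: 30.0
tool_pos: [0.4316, -0.3829, 0.0151]
ee_rot: [3.141, -0.0, 0.624]
wrist_force: [-2.9, 1.6, 4.4]
width: 0.062
finger_force: 30.0
```

Seated. Release and rise, then check from above.

Emit:
move_arm --motion '[0, 0, 0, 0, 0, 0, 0.7, 0, 0, 0, 0, 0, 0, 0.78, 0, 0, 0, 0, 0, 0, 0.9, 0, 0, 0, 0, 0, 0, 1, 0, 0, 0, 0, 0, -0.1, 1, 0, 0, 0, 0, 0, -0.25, 1, 0, 0, 0, 0, 0, -0.35, 1, 0, 0, 0, 0, 0, -0.35, 1, 0, 0, 0, 0, 0, -0.3, 1, 0, 0, 0, 0, 0, 0, 1, 0, 0, 0, 0, 0, 0, 1]'

```text
time: 30.92
tool_pos: [0.4327, -0.3841, 0.1527]
ee_rot: [3.135, -0.001, 0.624]
wrist_force: [0.4, 0.7, 0.8]
width: 0.094
finger_force: 0.0
```

Emit:
move_arm --motion '[0, 0, 0, -0.3, 0, -0.2, 1, 0, 0, 0, -0.3, 0, -0.2, 1, 0, 0, 0, -0.3, 0, -0.2, 1, 0, 0, 0, -0.3, 0, 0, 1, 0, 0, 0, 0, 0, 0, 1, 0, 0, 0, 0, 0, 0, 1, 0, 0, 0, 0, 0, 0, 1]'

```text
time: 31.5
tool_pos: [0.334, -0.4519, 0.2071]
ee_rot: [-3.138, -0.001, 0.624]
wrist_force: [-0.6, -0.3, -0.8]
width: 0.0939
finger_force: 0.0
```

```bash
python3 -c "
from w import *
shot('w9')
t=robot.snapshot('top')[:,:,::-1];s=robot.snapshot('scene')[:,:,::-1];cv2.imwrite('pics/t9.png',t);cv2.imwrite('pics/s9.png',s)
f=lambda i,u,v:cv2.resize(i[v-30:v+30,u-35:u+35],(350,300),interpolation=2)
cv2.imwrite('pics/f9.png',np.vstack([np.hstack([f(t,287,172),f(t,345,225)]),np.hstack([f(t,403,174),f(t,456,238)])]))"
```

```text
(no output)
```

View pics/f9.png

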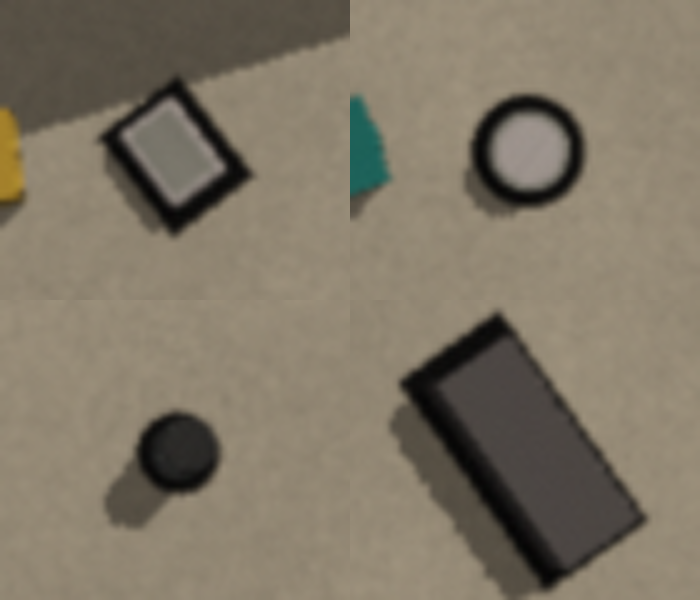

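All four pieces are upright on their mats. The box top's offset at (541,448) from its mat's (524,450) looks like parallax, so I'll check the numbers.

Run:
```python
from h import *
c=robot.get_calibration("top")
f=lambda p,u,v,ox,oy:(u-35+(p[0]-ox)/5-.4,v-30+(p[1]-oy)/5-.4)
def z(P,a,h):return onplane(c,[f(p,*a) for p in P],h)[:,:2]*1000
b=(456,238,350,300)
Q=z([(433,385),(512,333),(645,517),(563,572)],b,.039);print("box",Q.mean(0),np.degrees(np.arctan2(*((Q[0]+Q[1]-Q[2]-Q[3])[::-1]))),np.linalg.norm(Q-np.roll(Q,1,0),axis=1))
print("mat",z([(401,384),(500,313),(645,519),(549,589)],b,.003).mean(0))
a=(287,172,0,0)
Q=z([(122,138),(172,94),(226,162),(177,208)],a,.025);print("patch",Q.mean(0),z([(104,137),(178,79),(252,175),(174,234)],a,.003).mean(0))
print("tin",z([(529,151)],(345,225,350,0),.025),z([(528,151)],(345,225,350,0),.003))
print("jar lid",z([(179,452)],(403,174,0,300),.049))
```

```text
box [ 429.73489322 -382.20906812] 35.90149317874366 [149.85322083  64.13151306 149.66373396  66.51401081]
mat [ 430.10973103 -382.59092998]
patch [639.93541457 199.43076933] [638.92284353 198.83042709]
tin [[464.25031094  -5.16224345]] [[464.82251227  -5.75733887]]
jar lid [[ 638.91061397 -195.26796623]]
```

View pics/w9.png

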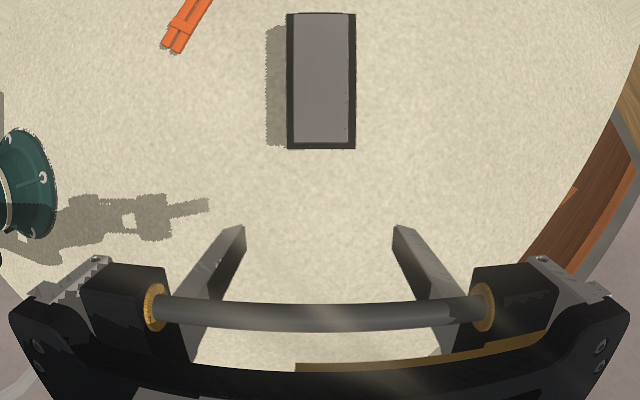

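```bash
python3 -c "
from bench import robot
print(robot.close_job())"
```

```text
the job is handed in; nothing more can be done
None
```

I set all four pieces upright on their own mats and handed the job in at about 32 s; the hand-in returned no verdict. The box and both tins measured within about 1.5 mm of their mat centres in the last top view. The jar I could only place from the arm's position at release, also about 1.5 mm off. The wrench and levers were not touched.

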